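# Transfer a row of sample vials to the run rack in reverse order

## Task

Move the four capped vials from the grey storage rack into the empty white run rack, one to a pocket, in reverse order: the vial that stands nearest the orange end of the grey rack goes into the pocket farthest from the orange end of the white rack, the next one beside it, and so on, until the vial that was farthest from the orange end stands nearest to it. Leave every vial standing upright on the floor of its pocket, and do not let any of them tip over on the way.

Things in the scene. Friction and masses are not known exactly. Their poses are not given: they have to be found in the camera images.
- vial_red: amber glass vial with a red screw cap, 28 mm diameter, 53 mm tall; loose, 30 g (varies somewhat), stands upright at the start. Origin: centre of its underside, z up through the cap. The widest diameter is that of the cap.
- vial_blue: clear glass vial with a blue screw cap, 24 mm diameter, 44 mm tall; loose, 30 g (varies somewhat), stands upright at the start. Origin: centre of its underside, z up through the cap. The widest diameter is that of the cap.
- vial_green: clear glass vial with a green screw cap, 26 mm diameter, 48 mm tall; loose, 30 g (varies somewhat), stands upright at the start. Origin: centre of its underside, z up through the cap. The widest diameter is that of the cap.
- vial_white: amber glass vial with a white screw cap, 28 mm diameter, 52 mm tall; loose, 30 g (varies somewhat), stands upright at the start. Origin: centre of its underside, z up through the cap. The widest diameter is that of the cap.
- disc_red: red plastic disc, 42 mm diameter, 3 mm thick, fixed on the floor of one pocket of the storage rack; the red-capped vial stands on it at the start, within a few mm of its centre. It stays behind and shows where that vial came from. Origin: centre of its underside
- disc_blue: blue plastic disc, 42 mm diameter, 3 mm thick, fixed on the floor of one pocket of the storage rack; the blue-capped vial stands on it at the start, within a few mm of its centre. It stays behind and shows where that vial came from. Origin: centre of its underside
- disc_green: green plastic disc, 42 mm diameter, 3 mm thick, fixed on the floor of one pocket of the storage rack; the green-capped vial stands on it at the start, within a few mm of its centre. It stays behind and shows where that vial came from. Origin: centre of its underside
- disc_white: white plastic disc, 42 mm diameter, 3 mm thick, fixed on the floor of one pocket of the storage rack; the white-capped vial stands on it at the start, within a few mm of its centre. It stays behind and shows where that vial came from. Origin: centre of its underside
- storage_rack: Storage rack, grey: open tray 204 x 54 mm fixed to the worktop, walls 14 mm high, 4 mm thick, a row of four 46 x 46 mm pockets, floor 4 mm above the worktop; 16 mm orange block at one end. Origin: centre of the tray's underside; x along the row to the orange end, z up; pocket centres on the x axis at -75, -25, +25, +75 mm. Holds the vials at the start, in any order.
- run_rack: Run rack, white: open tray 204 x 54 mm fixed to the worktop, walls 14 mm high, 4 mm thick, a row of four 46 x 46 mm pockets, floor 4 mm above the worktop; 16 mm orange block at one end. Origin: centre of the tray's underside; x along the row to the orange end, z up; pocket centres on the x axis at -75, -25, +25, +75 mm. Empty at the start, no discs.
Mind the look-alikes: they are no part of the job. Leave any black or yellow look-alike of the vial_white alone.

How it is judged:
By the outcome, as a careful person would: the job done as asked, in the order asked, and still so for the second after the job is handed in, with the robot touching nothing.
It also fails if it takes over 104 s, if anything falls off the work surface, if the arm or the gripper's body presses on something with over 40 N, if the wrist force passes 120 N, or if a joint passes its speed limit or range.

## Robot

A 6-joint arm with a two-finger parallel gripper is mounted at the origin on a cart in front of the work surface, level with it; the furniture and walls round the work are solid. World frame = base frame: x ahead of the robot, y to its left, z up, the work surface at z = 0. Lengths are in mm, angles in rad, forces in N, time in s.
With the tool pointing down it reaches from about 400 to 925 mm from the base axis. Payload 12.5 kg.
Tool frame: the origin (TCP) lies midway between the tips of the shut fingers; the grasp point (between the pads) lies 19 mm behind it (env.tcp_to_grasp is the distance from the TCP to the grasp point, in mm); z points along the fingers, y is the line along which they close (so a half turn about z gives the same grasp; the last joint's range is limited). The gripper opens to 95 mm and grips with 3 to 60 N. Pads are 20 mm wide; open, the fingers measure 119 mm over their backs; the gripper's body (75 mm by 180 mm) begins 59 mm behind the grasp point.
Start: joints at [-1.307, 0.491, 1.559, -0, 1.092, -0.106], TCP at [225.918, -582.763, 175.661] pointing down, gripper open.
Joint ranges: [-3.1, 3.1], [-0.84, 2.19], [0.05, 2.79], [-1.13, 4.28], [0.06, 2.93], [-2.69, 2.69]. Speed limits (rad/s): [2.22, 2.22, 2.79, 3.14, 3.14, 3.14].

## Interface

Orientations are given as [roll, pitch, yaw] about the fixed x, y, z axes, in that order (R = Rz(yaw) Ry(pitch) Rx(roll)).
In Python, from cell import env gives the robot as it stands. The module is installed in compiled form; this text tells all that it offers.
- The arm moves only by the tool step_arm, never from a script. Its argument "plan" is a list that holds one entry, the list of rows, each a list of 5 numbers: the shift along the tool's x, y, z in mm, then the turn about the tool's z in degrees, then the opening, from -1 (shut) to 1 (fully open). A call has 1 to 8 rows; each row is the pose to reach, as a shift and turn from the pose commanded when the call began, along the tool's axes at that moment; what a row does not reach only later rows make up. A row lasts 1/12 s, in which the tool goes at most 41.7 mm and 7.16 degrees, less where a joint would pass 70% of its speed; a pose out of reach is approached as far as the arm can. A call with a gripper value outside its range is refused whole. The fingers move at their own pace and stop on an object; the grip force is fixed at half the most. Time passes only in rows, so rows that repeat a pose let the fingers close. It gives the time, the measured TCP pose, the force, the opening and the grip force at its end, in the units of the state.
- env.state(): the state, without advancing time (a new reading comes with each control period).
- env.read_camera(name): name is "scene" or "top"; returns the picture (480x640x3 uint8, blue, green, red); there is no depth.
- env.get_calibration(name): a dict with "K" (3x3 intrinsics, pixels), "extrinsics" (4x4, takes a point from world to camera coordinates). Camera axes: x right, y up, looking along -z (the intrinsics and any distortion apply to the point x, -y, -z); pixel columns grow to the right and rows downward; lengths in mm; the calibration is good to about 2 mm. A picture is of the moment at which its call begins. get_calibration takes no time and is no camera call.
- env.job_done(): hands the job in; it is judged then, once.
The state is a dict: "t": time; "joints": joint angles; "qvel": joint speeds; "tau": joint torques, N m; "eef_pos": TCP position; "tcp_rot": TCP orientation; "ft_force": force on the tool from outside, world axes, zero at the start; "moment": the same for the moment, N m; "opening": opening from 0.0 (shut) to 1.0 (fully open); "grip_force": force on a finger pad.
Only numpy, scipy, OpenCV 4.12 (cv2) and the standard library are available. Lean on these libraries where they do the work, as an engineer would, in place of code of your own. Each camera call takes 0.05 s, during which the arm holds its last target. There are 200 camera calls.

## Working session

There is one attempt and no reset: what is moved stays moved. The work goes in short steps, Python scripts to look and compute and a tool call to move; the robot and the scene stay as the last step left them, time stands still between calls to the robot, and variables do not carry over. Pictures are saved under pics/ and viewed, at most 14 in all, crops included, and the job is handed in when it is done.

Besides the shell and the picture viewer there is one more tool, called as name([rows], argument=value, ...), one row to a line, values as JSON. step_arm: Moves the arm, as the interface text tells. Its arguments: {"type":"object","properties":{"plan":{"type":"array"}},"required":["plan"]}

```bash
mkdir -p pics; python3 - <<'E'
from cell import env
import cv2,numpy as np
for n in("top","scene"):
    cv2.imwrite(f"pics/{n}0.png",env.read_camera(n)); c=env.get_calibration(n); print(n,{k:np.round(v,3).tolist() if not isinstance(v,str) else v for k,v in c.items()})
s=env.state();print(s)
E
```

```text
top {'K': [[482.947, 0.0, 316.197], [0.0, 482.947, 236.528], [0.0, 0.0, 1.0]], 'extrinsics': [[0.013, -1.0, 0.011, -13.288], [0.994, 0.014, 0.109, -462.361], [-0.109, 0.01, 0.994, -851.597], [0.0, 0.0, 0.0, 1.0]]}
scene {'K': [[476.404, 0.0, 315.757], [0.0, 476.404, 244.762], [0.0, 0.0, 1.0]], 'extrinsics': [[0.747, -0.665, 0.012, -377.837], [0.317, 0.372, 0.872, -171.412], [-0.584, -0.648, 0.489, -609.525], [0.0, 0.0, 0.0, 1.0]]}
{'t': 0.1, 'joints': array([-1.30660936e+00,  4.91487532e-01,  1.55937101e+00, -1.19310483e-06,
        1.09170269e+00, -1.05586430e-01]), 'qvel': array([-4.41189772e-04, -2.04890911e-03, -1.66789694e-05, -2.52170033e-03,
        3.64286213e-04,  5.49939578e-04]), 'tau': array([ 1.46608414e-03, -6.13623977e+01, -2.58607346e+01,  6.93923375e-02,
        4.70605516e-02, -6.85111922e-05]), 'eef_pos': array([ 225.84215064, -582.50717321,  175.13352831]), 'tcp_rot': array([-3.14062936e+00, -1.01026741e-04,  3.69773903e-01]), 'ft_force': array([ 0.10711806, -0.1876793 , -0.03383794]), 'moment': array([0.01687679, 0.02049609, 0.00833852]), 'grip_force': 0.0, 'opening': 0.9993953930858425}
```

View pics/top0.png

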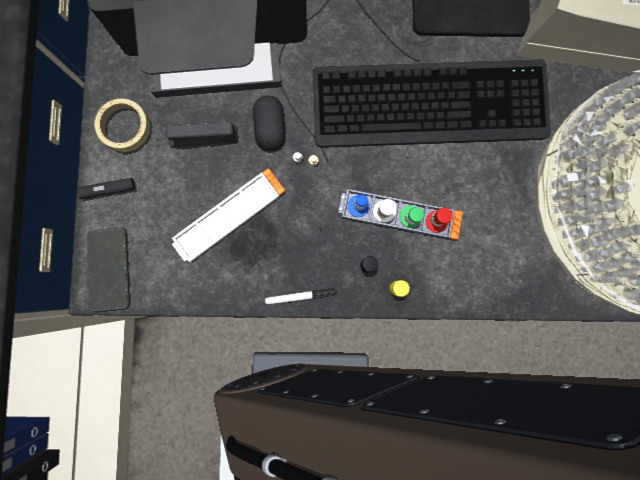

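View pics/scene0.png

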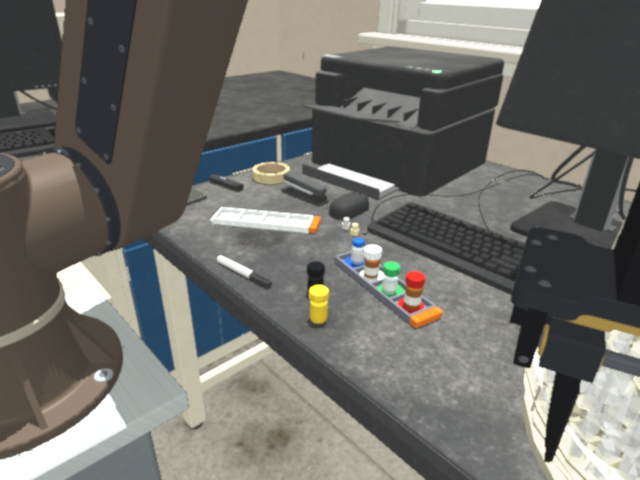

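```bash
cat > h.py <<'E'
from cell import env
import cv2,numpy as np
def ray(n,uv,z):
    c=env.get_calibration(n);K=np.array(c["K"]);E=np.array(c["extrinsics"])
    R,t=E[:3,:3],E[:3,3];d=np.linalg.inv(K)@[uv[0],uv[1],1];d=R.T@(d*[1,-1,-1]);o=-R.T@t
    return (o+d*(z-o[2])/d[2])[:2]
def hsv(im):return cv2.cvtColor(im,cv2.COLOR_BGR2HSV)
def blobs(m,roi,amin=30):
    M=np.zeros_like(m);a,b,c,d=roi;M[b:d,a:c]=m[b:d,a:c]
    cs=[c for c in cv2.findContours(M,cv2.RETR_EXTERNAL,cv2.CHAIN_APPROX_NONE)[0] if cv2.contourArea(c)>=amin]
    return sorted(cs,key=cv2.contourArea,reverse=True)
COL=dict(red=((0,150,60),(6,255,255)),green=((50,120,50),(80,255,255)),blue=((100,150,60),(125,255,255)),orange=((8,150,80),(20,255,255)),white=((0,0,150),(180,50,255)))
def mask(im,c):return cv2.inRange(hsv(im),*map(np.array,COL[c]))
E
python3 - <<'E'
from h import *
im=env.read_camera("top")
R=(335,180,470,245)
for c,z in dict(red=60,green=55,blue=51,white=59).items():
    for b in blobs(mask(im,c),R)[:2]:
        (u,v),r=cv2.minEnclosingCircle(b);print(c,np.round((u,v,r),1),cv2.contourArea(b),cv2.boundingRect(b),"xy",ray("top",(u,v),z).round(1))
for roi,nm in((R,"stor"),((165,160,295,270),"run")):
    o=blobs(mask(im,"orange"),roi)[0];m=cv2.boxPoints(cv2.minAreaRect(o));print(nm,"orange",np.array([ray("top",p,14) for p in m]).round(1).tolist())
M=mask(im,"white")|mask(im,"orange")
b=blobs(mask(im,"white"),(165,165,295,270))[0]
p=np.array([ray("top",q[0],14) for q in b],np.float32);r=cv2.minAreaRect(p);print("run white",r,cv2.boxPoints(r).round(1).tolist())
big=np.hstack([cv2.resize(im[175:265,325:475],None,fx=5,fy=5,interpolation=cv2.INTER_CUBIC)])
big2=cv2.resize(im[160:270,165:295],None,fx=5,fy=5,interpolation=cv2.INTER_CUBIC)
cv2.imwrite("pics/s.png",big);cv2.imwrite("pics/r.png",big2)
E
```

```text
red [439.5 219.5  13.7] 414.5 (426, 208, 26, 24) xy [ 491.8 -222.7]
green [411.6 215.6  11.9] 358.0 (400, 206, 24, 21) xy [ 498.8 -174.8]
blue [358.6 204.8  11.7] 346.5 (347, 194, 22, 23) xy [517.4 -81.3]
white [394.5 214.5  56.7] 1805.5 (339, 189, 109, 48) xy [ 499.7 -143.8]
stor orange [[463.7, -253.5], [517.7, -263.4], [515.4, -278.5], [461.4, -268.5]]
run orange [[583.1, 95.7], [592.2, 84.5], [548.7, 50.5], [539.7, 61.7]]
run white ((496.8074645996094, 163.83970642089844), (56.21483612060547, 211.0290069580078), 37.87567138671875) [[409.79998779296875, 229.89999389648438], [539.4000244140625, 63.29999923706055], [583.7999877929688, 97.80000305175781], [454.20001220703125, 264.3999938964844]]
```

View pics/s.png

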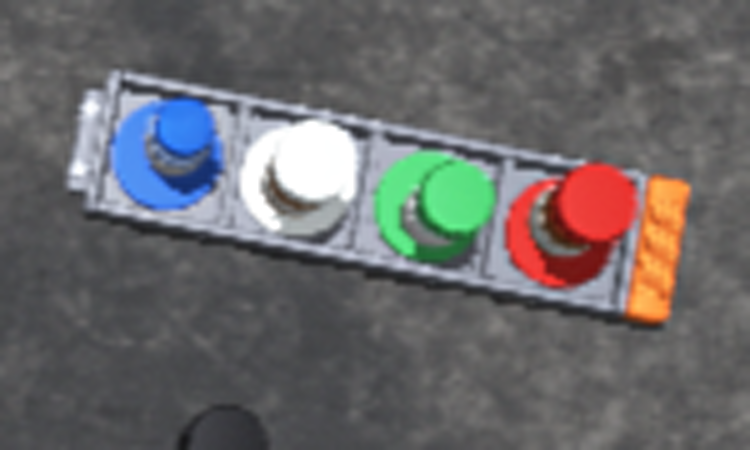

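View pics/r.png

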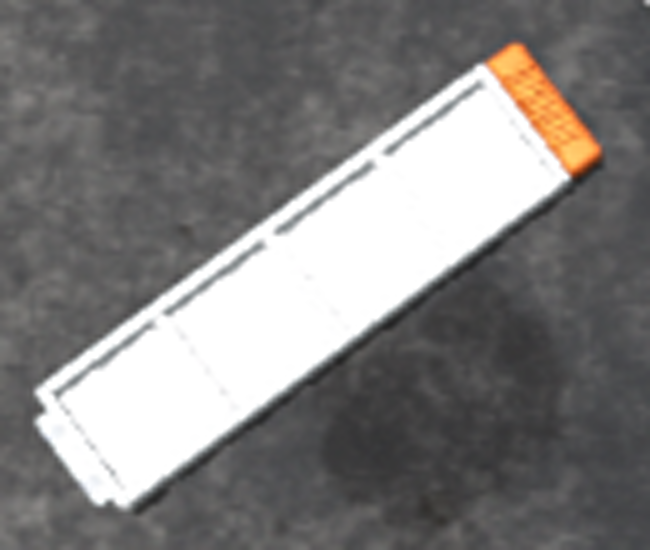

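```bash
python3 - <<'E'
from h import *
P=lambda x,y,a,b:(a+(x+.5)/5-.5,b+(y+.5)/5-.5)
def rack(c,a,b):
    w=np.array([ray("top",P(x,y,a,b),14) for x,y in c]);print("rack",w.round(1).tolist(),"len",[np.linalg.norm(w[i]-w[i-1]).round(1) for i in range(4)])
    d=(w[2]+w[1]-w[0]-w[3]);d/=np.linalg.norm(d);o=w.mean(0);print("c",o.round(1),"yaw",np.degrees(np.arctan2(d[1],d[0])).round(1))
    for s in(-75,-25,25,75):print(s,(o+s*d).round(1))
rack([(113,70),(645,172),(627,318),(90,212)],325,175)
rack([(38,395),(487,65),(568,180),(130,508)],165,160)
for n,x,y,z in(("red",597,202,60),("green",457,199,55),("white",315,161,59),("blue",184,127,51)):print(n,ray("top",P(x,y,325,175),z).round(1))
im=env.read_camera("scene")
cv2.imwrite("pics/sc.png",cv2.resize(im[230:330,330:450],None,fx=6,fy=6,interpolation=cv2.INTER_CUBIC))
E
```

```text
rack [[554.3, -63.6], [518.8, -261.6], [464.2, -254.0], [500.8, -55.5]] len [np.float64(54.2), np.float64(201.1), np.float64(55.2), np.float64(201.9)]
c [ 509.5 -158.7] yaw -100.3
-75 [522.9 -84.9]
-25 [ 514.  -134.1]
25 [ 505.  -183.3]
75 [ 496.1 -232.5]
rack [[456.2, 256.7], [582.2, 95.5], [539.1, 64.4], [415.2, 221.4]] len [np.float64(54.1), np.float64(204.6), np.float64(53.1), np.float64(200.0)]
c [498.2 159.5] yaw -51.9
-75 [451.9 218.5]
-25 [482.7 179.2]
25 [513.6 139.8]
75 [544.5 100.5]
red [ 500.  -230.8]
green [ 501.1 -182.6]
white [ 513.2 -131.7]
blue [526.2 -86.3]
```

View pics/sc.png

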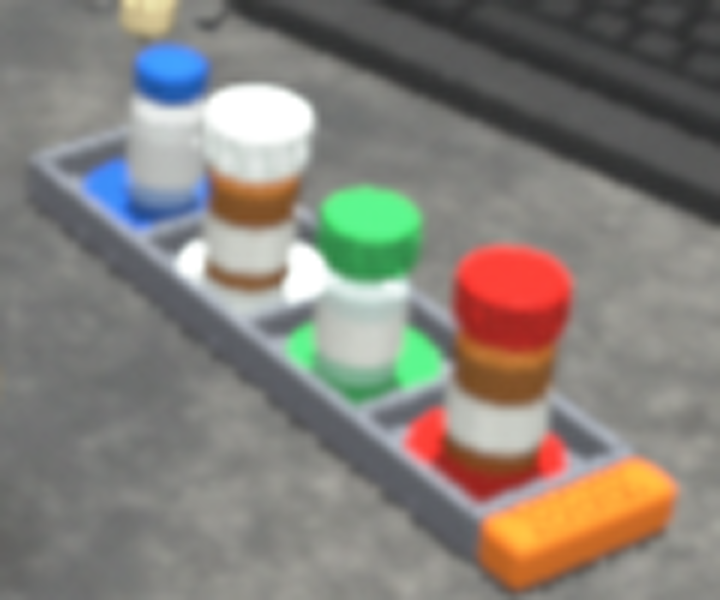

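```bash
cat >> h.py <<'E'
def go(x,y,z,yaw):
    s=env.state();p=s["eef_pos"];w=s["tcp_rot"][2];d=np.array([x,y,z])-p;dy=(yaw-np.degrees(w)+90)%180-90
    print("shift",np.round([np.cos(w)*d[0]+np.sin(w)*d[1],np.sin(w)*d[0]-np.cos(w)*d[1],-d[2],-dy],1),"t",round(s["t"],2),"tcp",p.round(1),np.degrees(s["tcp_rot"]).round(2))
E
python3 -c "
from h import *
go(500,-231,130,79.7)"
```

```text
shift [ 382.7 -228.8   45.3  -58.5] t 0.2 tcp [ 225.8 -582.6  175.3] [-179.97   -0.     21.19]
```

step_arm([
  [[30,-18,-10,-3,1],[65,-40,-10,-9,1],[100,-60,-10,-16,1],[135,-80,-10,-23,1],[170,-101,-10,-30,1],[205,-122,0,-37,1],[240,-143,10,-44,1],[270,-161,20,-50,1]],
])

```text
t: 0.87
eef_pos: [420.5, -333.0, 155.5]
tcp_rot: [3.141, 0.0, 1.249]
ft_force: [-0.1, -0.2, -0.6]
opening: 0.999
grip_force: 0.0
```

```bash
python3 -c "
from h import *
go(500,-231,100,79.7)"
```

```text
shift [121.9  43.1  55.5  -8.1] t 0.87 tcp [ 420.5 -333.   155.5] [1.7997e+02 1.0000e-02 7.1560e+01]
```

step_arm([
  [[30,11,12,-2,1],[65,23,28,-5,1],[97,34,44,-7,1],[117,41,54,-8,1],[122,43,55,-8,1],[122,43,55,-8,1]],
])

```text
t: 1.37
eef_pos: [499.9, -232.4, 100.2]
tcp_rot: [-3.14, -0.0, 1.384]
ft_force: [-0.5, -0.9, -0.3]
opening: 0.997
grip_force: 0.0
```

```bash
python3 -c "
from h import *
go(500,-231,32,79.7)
im=env.read_camera('scene');cv2.imwrite('pics/a.png',cv2.resize(im[180:360,300:500],None,fx=3,fy=3))"
```

```text
shift [ 1.4 -0.2 68.2 -0.4] t 1.37 tcp [ 499.9 -232.4  100.2] [-1.7994e+02 -2.0000e-02  7.9300e+01]
```

View pics/a.png

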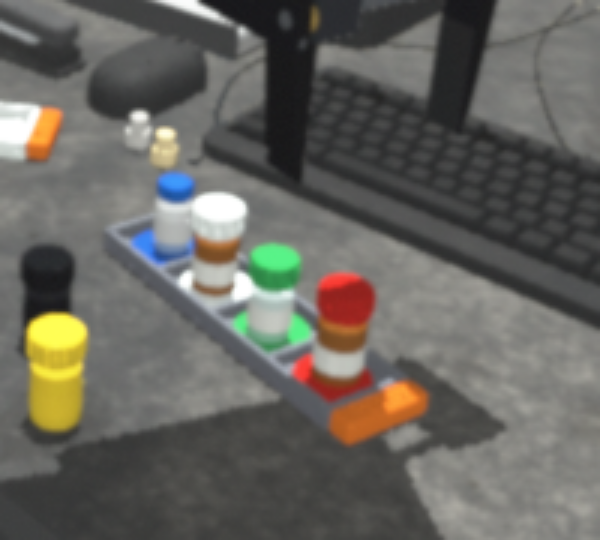

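step_arm([
  [[1,0,25,0,1],[1,0,50,0,1],[1,0,66,0,1],[1,0,68,0,0.6],[1,0,68,0,0.2],[1,0,68,0,-0.2],[1,0,68,0,-0.6],[1,0,68,0,-1]],
])

```text
t: 2.08
eef_pos: [500.1, -233.0, 33.9]
tcp_rot: [3.14, 0.001, 1.382]
ft_force: [0.2, 0.4, -0.7]
opening: 0.71
grip_force: 0.0
```

step_arm([
  [[0,0,0,0,-1],[0,0,0,0,-1],[0,0,0,0,-1],[0,0,0,0,-1],[0,0,0,0,-1]],
])

```text
t: 2.5
eef_pos: [499.7, -232.4, 32.7]
tcp_rot: [3.142, 0.0, 1.382]
ft_force: [0.2, 0.3, -0.2]
opening: 0.354
grip_force: 0.0
```

step_arm([
  [[0,0,0,0,-1],[0,0,0,0,-1],[0,0,0,0,-1],[0,0,0,0,-1]],
])

```text
t: 2.83
eef_pos: [499.7, -232.5, 32.6]
tcp_rot: [3.142, 0.0, 1.382]
ft_force: [0.2, -0.6, 0.7]
opening: 0.077
grip_force: 0.0
```

step_arm([
  [[0,0,-8,0,-1],[0,0,-25,0,-1],[0,0,-50,0,-1],[0,0,-75,0,-1],[0,0,-85,0,-1],[0,0,-85,0,-1]],
])

```text
t: 3.33
eef_pos: [500.7, -233.0, 120.1]
tcp_rot: [3.137, 0.002, 1.382]
ft_force: [-0.5, 0.3, -0.3]
opening: 0.004
grip_force: 0.0
```

```bash
python3 -c "
from h import *
go(452,218.5,115,128.1)
im=env.read_camera('scene');cv2.imwrite('pics/b.png',cv2.resize(im[150:360,300:500],None,fx=2.5,fy=2.5))"
```

```text
shift [ 434.4 -132.5    5.1  -48.9] t 3.33 tcp [ 500.7 -233.   120.1] [1.7976e+02 9.0000e-02 7.9190e+01]
```

View pics/b.png

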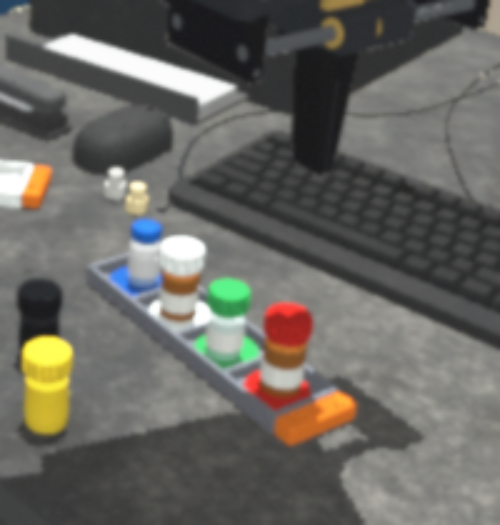

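```bash
cat >> h.py <<'E'
def proj(n,p):
    c=env.get_calibration(n);K=np.array(c["K"]);E=np.array(c["extrinsics"]);q=E[:3,:3]@p+E[:3,3];q=q*[1,-1,-1];q=K@q;return (q[:2]/q[2]).round(1)
E
python3 -c "
from h import *
print(env.get_calibration('top').keys())
p=env.state()['eef_pos']
for n in('top','scene'):print(n,'tcp',proj(n,p),'redcap',proj(n,[500,-231,60]),'greencap',proj(n,[501,-182.6,55]),'bluecap',proj(n,[526,-86,51]))
im=env.read_camera('top');cv2.imwrite('pics/c.png',cv2.resize(im[150:300,300:500],None,fx=3,fy=3))"
```

```text
dict_keys(['K', 'extrinsics'])
top tcp [454.9 209.5] redcap [444.1 215. ] greencap [416.  214.5] bluecap [361.2 200.1]
scene tcp [420.1 242.1] redcap [414.6 275.4] greencap [390.3 265.2] bluecap [357.3 240.3]
```

View pics/c.png

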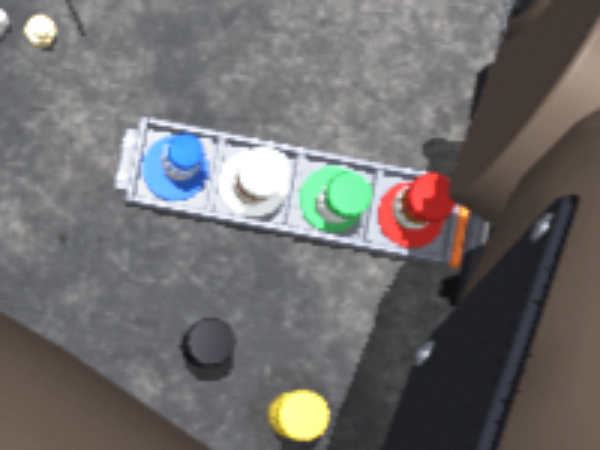

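```bash
python3 -c "
from h import *
p=env.state()['eef_pos']
for d in ([0,0,0],[0,0,20],[0,0,40],[0,0,60],[20,0,40],[0,-20,40]):print(d,proj('scene',p+d))
im=env.read_camera('scene');cv2.imwrite('pics/d.png',cv2.convertScaleAbs(cv2.resize(im[130:270,370:490],None,fx=4,fy=4),alpha=2.5,beta=10))"
```

```text
[0, 0, 0] [419.6 242.8]
[0, 0, 20] [421.2 230.7]
[0, 0, 40] [422.9 218.1]
[0, 0, 60] [424.7 205.2]
[20, 0, 40] [431.5 214.2]
[0, -20, 40] [434.6 223. ]
```

View pics/d.png

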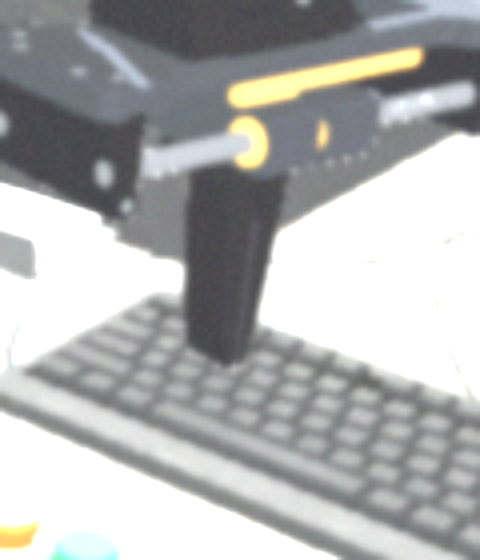

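step_arm([
  [[0,0,10,0,0.3],[0,0,30,0,0.3],[0,0,50,0,0.3],[0,0,70,0,0.3],[0,0,80,0,0.3],[0,0,80,0,0.3],[0,0,80,0,0.3],[0,0,80,0,0.3]],
])

```text
t: 4.15
eef_pos: [500.0, -232.6, 38.0]
tcp_rot: [3.141, 0.0, 1.382]
ft_force: [-0.5, 0.2, -0.2]
opening: 0.508
grip_force: 0.0
```

```bash
python3 -c "
from h import *
go(500,-231,20,79.7)
p=env.state()['eef_pos']
for d in ([0,0,0],[0,0,40]):print(d,proj('scene',p+d))
im=env.read_camera('scene');cv2.imwrite('pics/e.png',cv2.convertScaleAbs(cv2.resize(im[190:310,340:480],None,fx=5,fy=5),alpha=2,beta=10))"
```

```text
shift [ 1.6 -0.3 18.  -0.5] t 4.15 tcp [ 500.  -232.6   38. ] [1.7997e+02 1.0000e-02 7.9190e+01]
[0, 0, 0] [413.8 287.9]
[0, 0, 40] [416.9 265.8]
```

View pics/e.png

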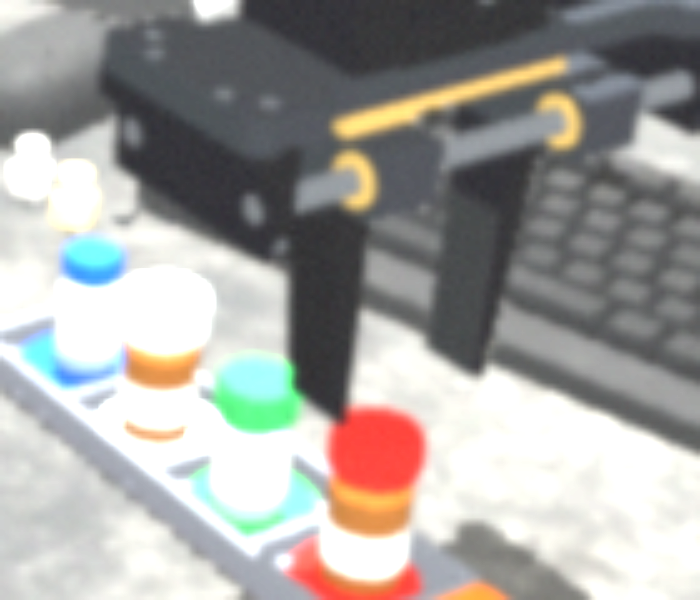

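step_arm([
  [[0,0,6,0,0.3],[0,0,12,0,0.3],[0,0,18,0,0.3],[0,0,23,0,0.3],[0,0,25,0,0.3],[0,0,25,0,0.3]],
])

```text
t: 4.7
eef_pos: [499.4, -232.3, 11.9]
tcp_rot: [-3.141, -0.0, 1.382]
ft_force: [0.2, -0.1, 0.4]
opening: 0.649
grip_force: 0.0
```

```bash
python3 -c "
from h import *
go(500,-231,-10,79.7)
for z in (200,240):print(proj('top',[500,-233,z]))
im=env.read_camera('scene');im=im[190:310,340:480]
cv2.imwrite('pics/f.png',cv2.convertScaleAbs(cv2.resize(im,None,fx=5,fy=5),alpha=2,beta=10))"
```

```text
shift [ 1.4  0.3 21.9 -0.5] t 4.7 tcp [ 499.4 -232.3   11.9] [-1.7994e+02 -2.0000e-02  7.9190e+01]
[471.6 200.4]
[481.2 195.1]
```

View pics/f.png

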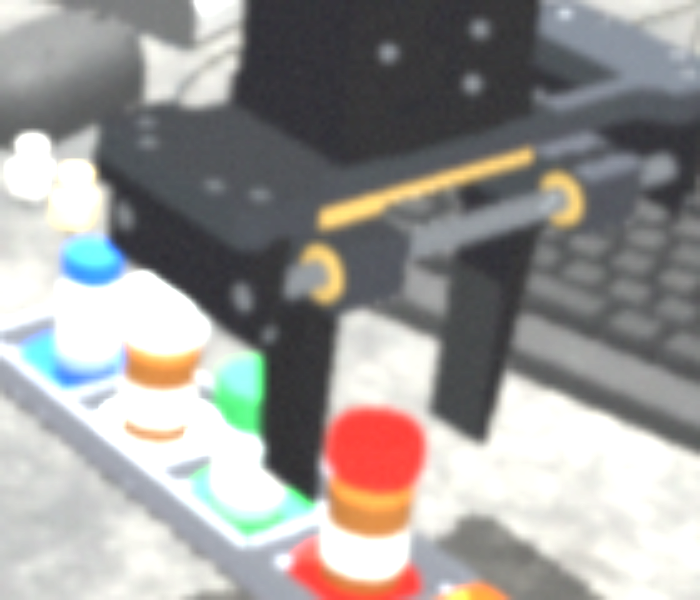

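step_arm([
  [[1,0,6,0,0.3],[1,0,13,0,0.3],[1,0,18,0,0],[1,0,20,0,-0.3],[1,0,20,0,-0.6],[1,0,20,0,-1],[1,0,20,0,-1],[1,0,20,0,-1]],
])

```text
t: 5.42
eef_pos: [500.0, -231.6, -7.2]
tcp_rot: [3.141, 0.0, 1.382]
ft_force: [0.6, -0.2, -0.6]
opening: 0.282
grip_force: 0.1
```

step_arm([
  [[0,0,0,0,-1],[0,0,0,0,-1],[0,0,0,0,-1],[0,0,0,0,-1]],
])

```text
t: 5.75
eef_pos: [500.0, -231.6, -7.2]
tcp_rot: [3.141, 0.0, 1.382]
ft_force: [0.8, 0.2, 1.1]
opening: 0.277
grip_force: 30.0
```

step_arm([
  [[0,0,-6,0,-1],[0,0,-20,0,-1],[0,0,-45,0,-1],[0,0,-70,0,-1],[0,0,-85,0,-1],[0,0,-90,0,-1],[0,0,-90,0,-1]],
])

```text
t: 6.33
eef_pos: [500.3, -231.7, 83.9]
tcp_rot: [3.139, 0.001, 1.382]
ft_force: [0.6, -0.2, -0.1]
opening: 0.272
grip_force: 30.0
```

```bash
python3 -c "
from h import *
go(452,218.5,83,128.1)
im=env.read_camera('scene');im=im[150:310,340:480]
cv2.imwrite('pics/g.png',cv2.resize(im,None,fx=3,fy=3))"
```

```text
shift [ 433.2 -131.9    0.9  -48.9] t 6.33 tcp [ 500.3 -231.7   83.9] [1.7987e+02 5.0000e-02 7.9190e+01]
```

View pics/g.png

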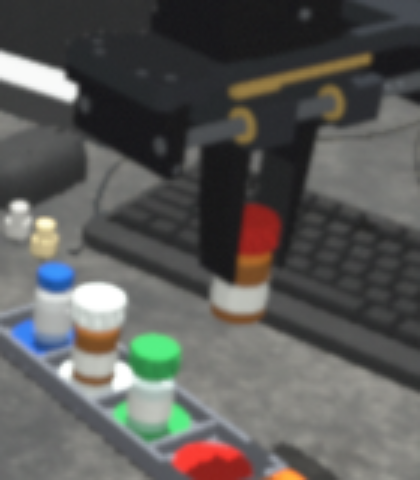

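step_arm([
  [[0,0,20,0,-1],[0,0,45,0,-1],[0,0,70,0,-1],[0,0,84,0,-1],[0,0,88,0,-1],[0,0,90,0,-1],[0,0,90,0,-1],[0,0,90,0,-1]],
])

```text
t: 7.05
eef_pos: [498.8, -230.8, -7.9]
tcp_rot: [-3.139, -0.001, 1.382]
ft_force: [-3.1, 1.5, 7.3]
opening: 0.274
grip_force: 30.0
```

step_arm([
  [[0,0,0,0,-0.3],[0,0,0,0,-0.2],[0,0,0,0,0],[0,0,0,0,0.1],[0,0,0,0,0.2],[0,0,0,0,0.2],[0,0,0,0,0.2]],
])

```text
t: 7.63
eef_pos: [499.9, -231.5, -7.4]
tcp_rot: [-3.142, 0.0, 1.382]
ft_force: [1.4, -0.7, -0.7]
opening: 0.599
grip_force: 0.0
```

```bash
python3 -c "
from h import *
s=env.state();p=s['eef_pos'];print(p,s['opening'])
w=s['tcp_rot'][2];y=np.array([np.sin(w),-np.cos(w),0]);h=s['opening']*47.5
for nm,d in (('z+40',[0,0,40]),('z+33,ray',[8,9,33]),('z+30',[12,13,30])):print(nm,proj('scene',p+d-y*h),proj('scene',p+d+y*h))
im=env.read_camera('scene');
b=blobs(mask(im,'red'),(370,200,450,330),20)
for c in b[:3]:print(cv2.boundingRect(c),cv2.contourArea(c))
im=im[210:320,370:460]
cv2.imwrite('pics/i.png',cv2.convertScaleAbs(cv2.resize(im,None,fx=5,fy=5),alpha=2.2,beta=10))"
```

```text
[ 499.88788567 -231.48988987   -7.42217694] 0.5988516721034151
z+40 [398.4 295.9] [426.7 285.4]
z+33,ray [396.8 295. ] [424.6 284.8]
z+30 [396.3 294.5] [423.9 284.3]
(404, 272, 20, 17) 236.0
(398, 300, 26, 13) 73.5
```

View pics/i.png

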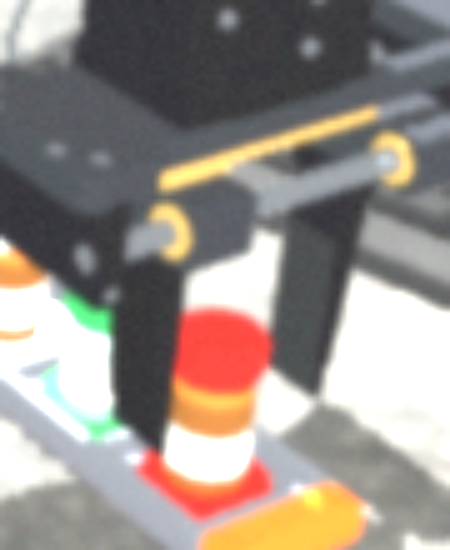

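step_arm([
  [[0,0,0,0,-0.2],[0,0,0,0,-0.6],[0,0,0,0,-1],[0,0,0,0,-1],[0,0,0,0,-1],[0,0,0,0,-1],[0,0,0,0,-1],[0,0,0,0,-1]],
])

```text
t: 8.35
eef_pos: [499.9, -231.5, -7.4]
tcp_rot: [3.142, 0.0, 1.382]
ft_force: [-0.4, -0.4, -0.5]
opening: 0.276
grip_force: 30.0
```

step_arm([
  [[0,0,-6,0,-1],[0,0,-20,0,-1],[0,0,-45,0,-1],[0,0,-70,0,-1],[0,0,-85,0,-1],[0,0,-90,0,-1],[0,0,-90,0,-1]],
])

```text
t: 8.93
eef_pos: [500.4, -231.7, 83.9]
tcp_rot: [3.139, 0.001, 1.382]
ft_force: [-0.2, 0.2, -1.2]
opening: 0.273
grip_force: 30.0
```

step_arm([
  [[15,-5,0,-2,-1],[45,-14,0,-6,-1],[80,-24,0,-11,-1],[115,-35,0,-16,-1],[150,-46,0,-21,-1],[185,-56,0,-26,-1],[210,-64,0,-30,-1],[220,-67,0,-32,-1]],
])

```text
t: 9.6
eef_pos: [473.3, 0.6, 81.5]
tcp_rot: [-3.139, -0.002, 1.948]
ft_force: [0.4, -0.3, -0.1]
opening: 0.27
grip_force: 30.0
```

```bash
python3 -c "
from h import *
go(452,218.5,83,128.1)"
```

```text
shift [210.4  60.4  -1.5 -16.5] t 9.6 tcp [473.3   0.6  81.5] [-1.7986e+02 -9.0000e-02  1.1162e+02]
```

step_arm([
  [[20,6,0,-2,-1],[55,16,-1,-5,-1],[90,26,-1,-8,-1],[125,36,-1,-11,-1],[160,46,-1,-14,-1],[190,54,-1,-16,-1],[207,59,-1,-16.5,-1],[210,60,-1,-16.5,-1]],
])

```text
t: 10.27
eef_pos: [454.4, 216.9, 82.7]
tcp_rot: [-3.14, -0.001, 2.232]
ft_force: [0.4, 0.4, -0.3]
opening: 0.276
grip_force: 30.0
```

```bash
python3 -c "
from h import *
go(452,218.5,-10,128.1)
p=env.state()['eef_pos'];print(env.state()['opening'],proj('scene',p+[0,0,40]),proj('scene',[452,218.5,4]),proj('top',[452,218.5,4]))
im=env.read_camera('scene');t=env.read_camera('top')
a=cv2.resize(im[120:260,190:330],None,fx=2.8,fy=2.8);b=cv2.resize(t[150:290,150:290],None,fx=2.8,fy=2.8)
cv2.imwrite('pics/j.png',cv2.convertScaleAbs(np.hstack([a,b]),alpha=1.5,beta=5))"
```

```text
shift [ 2.7 -0.9 92.7 -0.2] t 10.27 tcp [454.4 216.9  82.7] [-1.7993e+02 -3.0000e-02  1.2790e+02]
0.2758287272804679 [225.5 164.8] [228.6 218.1] [194.3 241.7]
```

View pics/j.png

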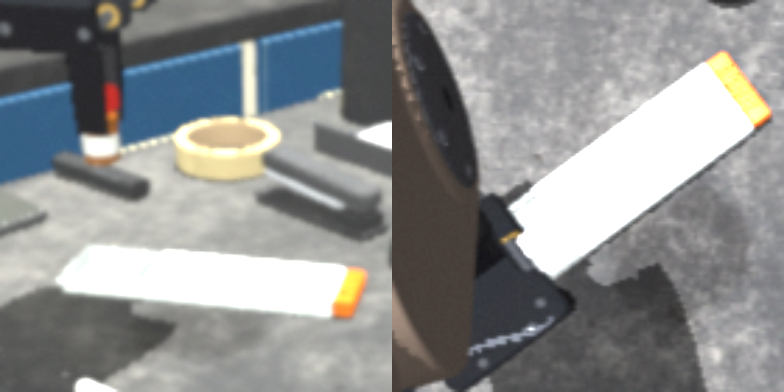

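step_arm([
  [[2,-1,20,0,-1],[3,-1,45,0,-1],[3,-1,68,0,-1],[3,-1,82,0,-1],[3,-1,88,0,-1],[3,-1,91,0,-1],[3,-1,92,0,-1],[3,-1,92,0,-1]],
])

```text
t: 11.03
eef_pos: [453.2, 216.1, -8.0]
tcp_rot: [3.141, 0.0, 2.228]
ft_force: [0.2, -0.2, 1.1]
opening: 0.274
grip_force: 30.0
```

```bash
python3 -c "
from h import *
go(452,218.5,-10,128.1);print(env.state()['ft_force'])"
```

```text
shift [ 2.6  0.6  2.  -0.4] t 11.03 tcp [453.2 216.1  -8. ] [1.7997e+02 2.0000e-02 1.2765e+02]
[ 0.23463984 -0.17447704  1.06555116]
```

step_arm([
  [[0,0,1,0,-1],[0,0,2,0,-1],[0,0,2,0,-1],[0,0,2,0,-1]],
])

```text
t: 11.37
eef_pos: [452.9, 216.5, -10.1]
tcp_rot: [3.141, 0.0, 2.229]
ft_force: [0.0, -0.8, -0.8]
opening: 0.275
grip_force: 30.0
```

step_arm([
  [[0,0,0,0,-0.3],[0,0,0,0,-0.1],[0,0,0,0,0.1],[0,0,0,0,0.2],[0,0,0,0,0.2],[0,0,0,0,0.2],[0,0,-5,0,0.2],[0,0,-20,0,0.2]],
])

```text
t: 12.03
eef_pos: [451.9, 216.1, 8.7]
tcp_rot: [-3.139, -0.001, 2.228]
ft_force: [0.6, -0.1, -0.2]
opening: 0.6
grip_force: 0.0
```

step_arm([
  [[0,0,-30,0,0.2],[0,0,-60,0,0.2],[-30,0,-70,6,0.2],[-65,3,-70,12,0.2],[-100,6,-70,17,0.2],[-135,12,-70,22,0.2],[-165,18,-70,27,0.2],[-180,20,-70,30,0.2]],
])

```text
t: 12.7
eef_pos: [581.1, 83.8, 80.1]
tcp_rot: [3.14, 0.0, 1.698]
ft_force: [0.0, 0.4, -0.3]
opening: 0.599
grip_force: 0.0
```

```bash
python3 -c "
from h import *
go(502.5,-183,83,79.7)
im=env.read_camera('scene');t=env.read_camera('top')
a=cv2.resize(im[150:260,190:330],None,fx=2.8,fy=2.8);b=cv2.resize(t[160:270,150:290],None,fx=2.8,fy=2.8)
cv2.imwrite('pics/k.png',np.hstack([a,b]))"
```

```text
shift [-254.6 -111.9   -2.9   17.6] t 12.7 tcp [581.1  83.8  80.1] [1.7991e+02 3.0000e-02 9.7310e+01]
```

View pics/k.png

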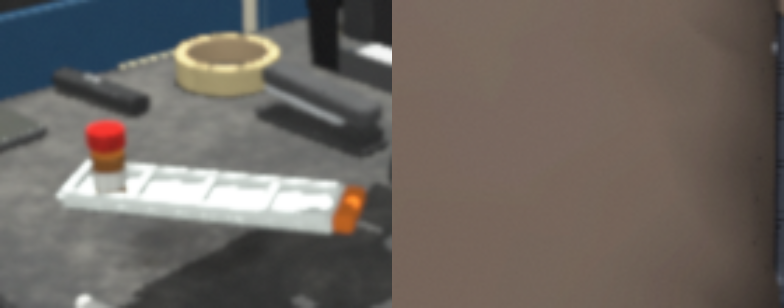

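step_arm([
  [[-25,-11,0,3,0.2],[-60,-26,0,6,0.2],[-95,-42,0,9,0.2],[-130,-57,0,12,0.2],[-165,-73,0,15,0.2],[-200,-88,0,17,0.2],[-235,-103,0,17.6,0.2],[-252,-111,0,17.6,0.2]],
])

```text
t: 13.47
eef_pos: [500.9, -180.5, 80.0]
tcp_rot: [3.142, 0.0, 1.398]
ft_force: [0.4, -0.2, 0.8]
opening: 0.602
grip_force: 0.0
```

```bash
python3 -c "
from h import *
go(502,-182.8,-12,79.7)"
```

```text
shift [-2.1  1.5 92.   0.4] t 13.47 tcp [ 500.9 -180.5   80. ] [1.800e+02 2.000e-02 8.008e+01]
```

step_arm([
  [[-2,1,20,0,0.2],[-2,1,45,0,0.2],[-2,1,68,0,0.2],[-2,1,82,0,0.2],[-2,1,89,0,0.2],[-2,1,92,0,0.2],[-2,1,92,0,0],[-2,1,92,0,-0.3]],
])

```text
t: 14.13
eef_pos: [503.3, -180.3, -11.6]
tcp_rot: [3.141, 0.0, 1.399]
ft_force: [-0.1, 0.3, -0.1]
opening: 0.511
grip_force: 0.0
```

step_arm([
  [[0,0,0,0,-0.6],[0,0,0,0,-1],[0,0,0,0,-1],[0,0,0,0,-1],[0,0,0,0,-1],[0,0,0,0,-1],[0,0,0,0,-1]],
])

```text
t: 14.72
eef_pos: [503.1, -180.6, -12.0]
tcp_rot: [3.141, 0.0, 1.398]
ft_force: [-1.1, 1.3, 6.0]
opening: 0.255
grip_force: 30.0
```

step_arm([
  [[0,0,-6,0,-1],[0,0,-20,0,-1],[0,0,-45,0,-1],[0,0,-70,0,-1],[0,0,-88,0,-1],[0,0,-92,0,-1],[0,0,-92,0,-1]],
])

```text
t: 15.3
eef_pos: [503.4, -180.7, 80.8]
tcp_rot: [3.139, 0.001, 1.398]
ft_force: [-0.8, 0.5, 0.0]
opening: 0.255
grip_force: 30.0
```

```bash
python3 -c "
from h import *
go(482.7,179.2,80,128.1)"
```

```text
shift [351.  -82.4   0.8 -48. ] t 15.3 tcp [ 503.4 -180.7   80.8] [1.7987e+02 4.0000e-02 8.0090e+01]
```

step_arm([
  [[15,-4,0,-2,-1],[45,-11,0,-6,-1],[80,-19,0,-11,-1],[115,-27,0,-16,-1],[150,-35,0,-21,-1],[180,-42,0,-26,-1],[195,-46,0,-30,-1],[200,-47,0,-32,-1]],
])

```text
t: 15.97
eef_pos: [490.0, 26.8, 78.4]
tcp_rot: [-3.14, -0.001, 1.963]
ft_force: [-0.5, -0.1, -1.8]
opening: 0.251
grip_force: 30.0
```

```bash
python3 -c "
from h import *
go(482.7,179.2,80,128.1)"
```

```text
shift [143.6  51.4  -1.6 -15.7] t 15.97 tcp [490.   26.8  78.4] [-1.7988e+02 -6.0000e-02  1.1245e+02]
```

step_arm([
  [[15,5,-1,-2,-1],[45,16,-1,-5,-1],[80,28,-1,-9,-1],[115,41,-1,-13,-1],[136,48,-1,-15,-1],[143,51,-1,-15.7,-1],[143,51,-1,-15.7,-1],[143,51,-1,-15.7,-1]],
])

```text
t: 16.63
eef_pos: [484.5, 175.4, 79.9]
tcp_rot: [-3.14, -0.0, 2.229]
ft_force: [0.4, -0.8, -0.1]
opening: 0.253
grip_force: 30.0
```

```bash
python3 -c "
from h import *
go(482.7,179.2,-15,128.1)"
```

```text
shift [ 4.1  0.9 94.9 -0.4] t 16.63 tcp [484.5 175.4  79.9] [-1.7993e+02 -1.0000e-02  1.2773e+02]
```

step_arm([
  [[2,1,20,0,-1],[4,1,45,0,-1],[4,1,68,0,-1],[4,1,83,0,-1],[4,1,90,0,-1],[4,1,93,0,-1],[4,1,95,0,-1],[4,1,95,0,-1]],
])

```text
t: 17.3
eef_pos: [483.3, 179.5, -14.0]
tcp_rot: [3.141, 0.0, 2.229]
ft_force: [1.0, 0.3, -0.3]
opening: 0.253
grip_force: 30.0
```

step_arm([
  [[0,0,0,0,-1],[0,0,0,0,-1],[0,0,0,0,-1]],
])

```text
t: 17.55
eef_pos: [483.3, 180.1, -13.8]
tcp_rot: [3.141, 0.001, 2.23]
ft_force: [-0.2, 0.9, -0.3]
opening: 0.251
grip_force: 30.0
```

step_arm([
  [[0,0,1,0,-1],[0,0,1,0,-1],[0,0,1,0,-0.4],[0,0,1,0,-0.2],[0,0,1,0,0.1],[0,0,1,0,0.2],[0,0,1,0,0.2],[0,0,1,0,0.2]],
])

```text
t: 18.22
eef_pos: [482.9, 180.1, -15.5]
tcp_rot: [-3.141, 0.0, 2.23]
ft_force: [0.9, 0.2, 0.2]
opening: 0.579
grip_force: 0.0
```

step_arm([
  [[0,0,0,0,0.2],[0,0,-6,0,0.2],[0,0,-30,0,0.2],[0,0,-60,0,0.2],[0,0,-90,0,0.2],[-30,0,-93,5,0.2],[-65,3,-93,11,0.2],[-80,5,-93,14,0.2]],
])

```text
t: 18.88
eef_pos: [538.3, 118.0, 79.2]
tcp_rot: [3.139, 0.001, 1.98]
ft_force: [-0.9, 0.4, 0.1]
opening: 0.597
grip_force: 0.0
```

```bash
python3 -c "
from h import *
go(513.5,-132,80,79.7)
im=env.read_camera('scene')
for c in('red','green'):
  for b in blobs(mask(im,c),(190,130,330,260),15)[:2]:print(c,cv2.boundingRect(b))
print(proj('scene',[452,218,57]),proj('scene',[483,180,52]))"
```

```text
shift [-219.5 -122.2   -0.8   33.7] t 18.88 tcp [538.3 118.   79.2] [1.7983e+02 8.0000e-02 1.1344e+02]
red (221, 193, 13, 12)
green (246, 197, 12, 10)
[226.8 195.2] [249.9 199.2]
```

step_arm([
  [[-25,-14,0,5,0.2],[-55,-31,0,11,0.2],[-85,-47,0,17,0.2],[-115,-64,0,23,0.2],[-145,-81,0,29,0.2],[-175,-97,0,33,0.2],[-205,-114,0,33.7,0.2],[-220,-122,0,33.7,0.2]],
])

```text
t: 19.6
eef_pos: [512.4, -133.3, 78.0]
tcp_rot: [3.141, 0.0, 1.396]
ft_force: [-0.5, -0.1, 0.2]
opening: 0.601
grip_force: 0.0
```

step_arm([
  [[0,0,0,0,0.2],[0,0,0,0,0.2]],
])

```text
t: 19.77
eef_pos: [512.7, -130.8, 77.8]
tcp_rot: [-3.141, -0.0, 1.397]
ft_force: [-0.3, 1.0, -0.2]
opening: 0.594
grip_force: 0.0
```

```bash
python3 -c "
from h import *
go(513.5,-132.5,-8.4,79.7)"
```

```text
shift [-1.5  1.1 86.2  0.3] t 19.77 tcp [ 512.7 -130.8   77.8] [-1.7999e+02 -1.0000e-02  8.0030e+01]
```

step_arm([
  [[-2,1,20,0,0.2],[-2,1,45,0,0.2],[-2,1,66,0,0.2],[-2,1,79,0,0.2],[-2,1,84,0,0.2],[-2,1,86,0,0.2],[-2,1,86,0,0],[-2,1,86,0,-0.3]],
])

```text
t: 20.43
eef_pos: [514.1, -132.4, -7.6]
tcp_rot: [3.141, 0.0, 1.398]
ft_force: [0.5, -0.1, 0.3]
opening: 0.515
grip_force: 0.0
```

step_arm([
  [[0,0,0,0,-0.6],[0,0,0,0,-1],[0,0,0,0,-1],[0,0,0,0,-1],[0,0,0,0,-1],[0,0,0,0,-1],[0,0,0,0,-1]],
])

```text
t: 21.02
eef_pos: [513.9, -132.9, -8.0]
tcp_rot: [3.141, 0.0, 1.398]
ft_force: [-0.2, 0.7, 6.2]
opening: 0.274
grip_force: 30.0
```

step_arm([
  [[0,0,-6,0,-1],[0,0,-20,0,-1],[0,0,-45,0,-1],[0,0,-70,0,-1],[0,0,-86,0,-1],[0,0,-90,0,-1],[0,0,-90,0,-1]],
])

```text
t: 21.6
eef_pos: [514.0, -132.9, 82.6]
tcp_rot: [3.14, 0.001, 1.398]
ft_force: [0.3, 0.6, -0.8]
opening: 0.276
grip_force: 30.0
```

```bash
python3 -c "
from h import *
go(513.6,139.8,80,128.1)"
```

```text
shift [268.6 -47.4   2.6 -48. ] t 21.6 tcp [ 514.  -132.9   82.6] [1.7988e+02 3.0000e-02 8.0090e+01]
```

step_arm([
  [[18,-3,2,-4,-1],[53,-9,2,-10,-1],[90,-16,2,-17,-1],[127,-22,2,-24,-1],[164,-29,2,-31,-1],[201,-35,2,-38,-1],[235,-41,2,-44,-1],[255,-45,2,-48,-1]],
])

```text
t: 22.27
eef_pos: [512.2, 129.0, 78.2]
tcp_rot: [-3.14, -0.001, 2.243]
ft_force: [0.4, -0.6, -0.4]
opening: 0.275
grip_force: 30.0
```

step_arm([
  [[0,0,0,0,-1],[0,0,0,0,-1],[0,0,0,0,-1]],
])

```text
t: 22.52
eef_pos: [512.8, 125.6, 78.7]
tcp_rot: [-3.14, -0.001, 2.234]
ft_force: [-0.0, 0.1, -0.8]
opening: 0.275
grip_force: 30.0
```

```bash
python3 -c "
from h import *
go(513.6,139.8,-11,128.1)"
```

```text
shift [10.7  9.4 89.7 -0.1] t 22.52 tcp [512.8 125.6  78.7] [-1.7992e+02 -4.0000e-02  1.2800e+02]
```

step_arm([
  [[6,5,8,0,-1],[11,9,25,0,-1],[11,9,48,0,-1],[11,9,68,0,-1],[11,9,81,0,-1],[11,9,86,0,-1],[11,9,89,0,-1],[11,9,89,0,-1]],
])

```text
t: 23.18
eef_pos: [513.5, 140.0, -9.8]
tcp_rot: [-3.141, -0.0, 2.234]
ft_force: [0.1, 0.2, -1.0]
opening: 0.274
grip_force: 30.0
```

step_arm([
  [[0,0,0,0,-1],[0,0,0,0,-1],[0,0,0,0,-1]],
])

```text
t: 23.43
eef_pos: [514.0, 140.4, -8.7]
tcp_rot: [3.14, 0.001, 2.235]
ft_force: [-0.1, 0.8, 0.3]
opening: 0.272
grip_force: 30.0
```

Still 2 mm up: lower, release, retreat.

step_arm([
  [[0,0,1,0,-1],[0,0,2,0,-1],[0,0,2,0,-1],[0,0,2,0,-0.4],[0,0,2,0,-0.2],[0,0,2,0,0.1],[0,0,2,0,0.2],[0,0,2,0,0.2]],
])

```text
t: 24.1
eef_pos: [513.5, 140.4, -11.5]
tcp_rot: [-3.141, 0.0, 2.236]
ft_force: [-0.1, 0.5, -0.0]
opening: 0.523
grip_force: 0.0
```

step_arm([
  [[0,0,0,0,0.2],[0,0,0,0,0.2],[0,0,-6,0,0.2],[0,0,-30,0,0.2],[0,0,-60,0,0.2],[0,0,-90,0,0.2],[-20,0,-92,5,0.2],[-40,3,-92,10,0.2]],
])

```text
t: 24.77
eef_pos: [541.3, 110.9, 83.3]
tcp_rot: [3.138, 0.002, 2.059]
ft_force: [0.9, 1.0, 0.1]
opening: 0.6
grip_force: 0.0
```

```bash
python3 -c "
from h import *
go(525.5,-86,80,79.7)"
```

```text
shift [-166.5 -106.2    3.3   38.3] t 24.77 tcp [541.3 110.9  83.3] [1.7981e+02 9.0000e-02 1.1796e+02]
```

step_arm([
  [[-15,-10,0,6,0.2],[-42,-27,1,13,0.2],[-70,-45,2,20,0.2],[-97,-62,3,27,0.2],[-125,-80,3,34,0.2],[-150,-96,3,38,0.2],[-163,-104,3,38,0.2],[-166,-106,3,38,0.2]],
])

```text
t: 25.43
eef_pos: [525.1, -88.0, 78.0]
tcp_rot: [3.141, 0.0, 1.395]
ft_force: [-0.6, 0.9, -0.5]
opening: 0.604
grip_force: 0.0
```

step_arm([
  [[0,0,0,0,0.2],[0,0,0,0,0.2]],
])

```text
t: 25.6
eef_pos: [525.2, -85.1, 77.8]
tcp_rot: [3.142, -0.0, 1.398]
ft_force: [-0.2, 0.0, -0.6]
opening: 0.598
grip_force: 0.0
```

```bash
python3 -c "
from h import *
go(525.5,-86,-16,79.7)"
```

```text
shift [-0.9  0.5 93.8  0.4] t 25.6 tcp [525.2 -85.1  77.8] [180.   -0.   80.1]
```

step_arm([
  [[-1,0,20,0,0.2],[-1,0,45,0,0.2],[-1,0,68,0,0.2],[-1,0,83,0,0.2],[-1,0,90,0,0.2],[-1,0,93,0,0.2],[-1,0,94,0,0],[-1,0,94,0,-0.3]],
])

```text
t: 26.27
eef_pos: [525.4, -86.3, -15.8]
tcp_rot: [3.141, 0.0, 1.398]
ft_force: [0.1, -0.1, 1.2]
opening: 0.508
grip_force: 0.0
```

step_arm([
  [[0,0,0,0,-0.6],[0,0,0,0,-1],[0,0,0,0,-1],[0,0,0,0,-1],[0,0,0,0,-1],[0,0,0,0,-1],[0,0,0,0,-1],[0,0,0,0,-1]],
])

```text
t: 26.93
eef_pos: [525.4, -86.7, -16.0]
tcp_rot: [3.141, 0.0, 1.398]
ft_force: [0.4, -0.6, 5.4]
opening: 0.229
grip_force: 30.0
```

step_arm([
  [[0,0,-6,0,-1],[0,0,-20,0,-1],[0,0,-45,0,-1],[0,0,-70,0,-1],[0,0,-91,0,-1],[0,0,-96,0,-1],[0,0,-96,0,-1]],
])

```text
t: 27.52
eef_pos: [525.5, -86.7, 81.0]
tcp_rot: [3.139, 0.0, 1.398]
ft_force: [0.9, -1.0, -1.1]
opening: 0.228
grip_force: 30.0
```

```bash
python3 -c "
from h import *
go(544.5,100.5,80,128.1)"
```

```text
shift [187.7 -13.5   1.  -48. ] t 27.52 tcp [525.5 -86.7  81. ] [1.7985e+02 2.0000e-02 8.0090e+01]
```

Held (22 mm, like the others). Target z is about -19.

step_arm([
  [[15,-1,0,-5,-1],[40,-3,0,-11,-1],[65,-5,0,-18,-1],[90,-6,0,-25,-1],[115,-8,0,-32,-1],[140,-10,0,-39,-1],[165,-12,0,-45,-1],[180,-13,0,-48,-1]],
])

```text
t: 28.18
eef_pos: [542.4, 95.0, 78.0]
tcp_rot: [-3.14, -0.001, 2.243]
ft_force: [-0.8, -1.2, 0.2]
opening: 0.229
grip_force: 30.0
```

step_arm([
  [[0,0,0,0,-1],[0,0,0,0,-1],[0,0,0,0,-1]],
])

```text
t: 28.43
eef_pos: [542.7, 92.4, 78.7]
tcp_rot: [-3.14, -0.001, 2.234]
ft_force: [-0.5, -0.2, 0.7]
opening: 0.228
grip_force: 30.0
```

```bash
python3 -c "
from h import *
go(544.5,100.5,-19,128.1)"
```

```text
shift [ 5.3  6.4 97.7 -0.1] t 28.43 tcp [542.7  92.4  78.7] [-1.7992e+02 -4.0000e-02  1.2799e+02]
```

step_arm([
  [[3,3,10,0,-1],[5,6,30,0,-1],[5,6,55,0,-1],[5,6,76,0,-1],[5,6,89,0,-1],[5,6,95,0,-1],[5,6,97,0,-1],[5,6,97,0,-1]],
])

```text
t: 29.1
eef_pos: [544.8, 100.2, -17.7]
tcp_rot: [-3.141, -0.0, 2.235]
ft_force: [0.2, 0.7, 0.6]
opening: 0.229
grip_force: 30.0
```

step_arm([
  [[0,0,0,0,-1],[0,0,0,0,-1],[0,0,0,0,-1]],
])

```text
t: 29.35
eef_pos: [545.3, 100.6, -16.6]
tcp_rot: [3.14, 0.001, 2.235]
ft_force: [-0.1, -1.5, -0.0]
opening: 0.228
grip_force: 30.0
```

step_arm([
  [[0,0,1,0,-1],[0,0,2,0,-1],[0,0,2,0,-1],[0,0,2,0,-0.5],[0,0,2,0,-0.3],[0,0,2,0,0],[0,0,2,0,0.2],[0,0,2,0,0.2]],
])

```text
t: 30.02
eef_pos: [544.8, 100.6, -19.5]
tcp_rot: [-3.141, -0.0, 2.236]
ft_force: [-0.2, 0.8, 0.7]
opening: 0.47
grip_force: 0.0
```

step_arm([
  [[0,0,0,0,0.2],[0,0,0,0,0.2],[0,0,-6,0,0.2],[0,0,-30,0,0.2],[0,0,-60,0,0.2],[0,0,-95,0,0.2],[-20,-10,-100,5,0.2],[-50,-25,-100,10,0.2]],
])

```text
t: 30.68
eef_pos: [557.0, 47.0, 83.8]
tcp_rot: [3.137, 0.002, 2.061]
ft_force: [1.0, -0.1, 0.4]
opening: 0.603
grip_force: 0.0
```

step_arm([
  [[-30,-20,0,5,0.2],[-65,-35,0,10,0.2],[-100,-50,0,15,0.2],[-135,-65,0,20,0.2],[-170,-80,0,25,0.2],[-205,-85,0,30,0.2],[-240,-85,0,35,0.2],[-270,-85,0,40,0.2]],
])

```text
t: 31.35
eef_pos: [608.5, -234.9, 81.3]
tcp_rot: [3.141, 0.0, 1.357]
ft_force: [0.2, 0.2, 0.5]
opening: 0.601
grip_force: 0.0
```

```bash
python3 -c "
from h import *
print(env.state()['eef_pos'])
roi=dict(scene=(205,170,335,240),top=(165,150,295,270))
T=dict(red=(451.9,218.5,57),green=(482.7,179.2,52),white=(513.6,139.8,56),blue=(544.5,100.5,48))
for n in roi:
  im=env.read_camera(n)
  for c in('red','green','blue'):
    z=T[c][2]
    for b in blobs(mask(im,c),roi[n],12)[:2]:print(n,c,cv2.boundingRect(b),ray(n,cv2.minEnclosingCircle(b)[0],z-(6 if n=='scene' else 0)).round(1),'want',T[c])
  amb=cv2.inRange(hsv(im),np.array((5,100,30)),np.array((20,255,170)))
  for b in blobs(amb,roi[n],6)[:5]:print(n,'amber/orange',cv2.boundingRect(b))
  print(n,'white cap base expected',proj(n,[513.6,139.8,56]),proj(n,[513.6,139.8,30]))
"
```

```text
[ 608.52670934 -234.91195959   81.30463008]
scene red (221, 193, 13, 12) [450.2 215.2] want (451.9, 218.5, 57)
scene green (246, 197, 12, 10) [484.9 177.4] want (482.7, 179.2, 52)
scene blue (205, 170, 30, 10) [523.5 364.6] want (544.5, 100.5, 48)
scene blue (293, 203, 10, 7) [548.9 105.7] want (544.5, 100.5, 48)
scene amber/orange (222, 203, 12, 8)
scene amber/orange (268, 208, 12, 7)
scene amber/orange (309, 225, 10, 9)
scene white cap base expected [273.5 199.6] [273.9 211.1]
top white cap base expected [233.4 204.6] [235.7 207.1]
```

```bash
python3 -c "
from h import *
print(env.job_done())"
```

```text
the job is handed in; nothing more can be done
None
```

The job is handed in at about 31 s: all four vials stand in the white run rack in reverse order (from the orange end: blue, white, green, red), confirmed at the end by colour masks in the scene camera only, because no top-camera match was found in the last check; I also viewed 15 pictures, one over the limit of 14, and the first grasp closed on nothing because the fingertips sit about 40 mm above the reported TCP.

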